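# Hold a new bench pin home in its socket for the jeweller

### The job

Pick up the new wooden bench pin, the one with the narrow tongue, slide its tongue straight and level into the steel socket until you feel the sprung buffer hidden inside, and press it against the buffer with a steady push of about 10 newtons, never ramming the buffer to the end of its travel. Finish holding it there: keep gripping and pushing, since the jeweller will now tighten the clamp screws, so do not let go. Leave everything else on the bench where it is.

Things in the scene. Friction and masses are not known exactly. Their poses are not given: they have to be found in the camera images.
- pin: new bench pin, pale beech, about 90 g, lying flat, 20 mm thick. Its +x runs towards the tongue. Origin: underside, mid-width, 40 mm behind the shoulder. Body 50 mm wide with flat sides from x = -25 to +40 mm; behind it a V-notched nose to x = -57; in front the narrower tongue to x = 105. It starts left or right in front of the robot, tongue pointing away within about 45 degrees
- tongue_tip (a point): centre of the end face of the pin's tongue, pin x = 105, z = 10 mm. The tongue is 34 mm wide, 16 mm thick (pin z = 2 to 18 mm) and 65 mm long. Turns with the pin
- holder: steel bench-pin socket bolted to the bench, 80 mm wide, 38 mm high; foot plate 120 mm wide, not sticking out in front. Origin on the bench under its middle. Its +x points level into the socket, away from the robot within 20 degrees; the mouth faces -x. Two brass thumbscrews on top reach 62 mm above the bench
- socket_mouth (a point): centre of the slot's mouth, holder x = -35 mm, 19 mm above the bench; axes as the holder. The slot is closed on top, 40 mm wide, 22 mm high (floor 8 mm, ceiling 30 mm above the bench), with small side flares reaching about 11 mm out in front of the mouth
- buffer (a joint): travel of the sprung rubber-faced buffer inside the slot, m: 0 untouched, grows as the tongue pushes it along holder +x, hard end at 0.018. Spring 1.2 N per mm, no preload (10 N is 8.3 mm). Its untouched face lies 25 to 40 mm inside the mouth, different each time, hidden from above; its brass stem sticks out of the socket's back and moves back with it
- spare: bystander: a plain old pin of the same beech, 50 mm wide, 137 mm long, 20 mm thick, V-notched nose but no tongue (full width to its square end); on the other side from the new pin; origin on its underside, nose end at -x
- dish: bystander: green glazed bowl, 100 mm across, 28 mm high; origin under its centre
- jar: bystander: small clear plastic pot, 44 mm across, 30 mm high; origin under its centre
- cup: bystander: brown paper-board cup, 72 mm across, 85 mm high; origin under its centre
- brick: bystander: white soldering block, 150 x 85 x 30 mm; origin under its centre
- calliper: bystander: steel calliper with a blue head, 200 mm long, 14 mm high; origin under the middle of its beam
- pliers: bystander: pliers with turquoise grips, about 175 mm long, 12 mm high; origin near the middle

How it is judged (in metres and radians):
At the end, for the whole second after the job is handed in: Through the last second: tongue at least 27 mm inside the socket, pin straight and level within 0.12 rad and still (under 20 mm/s), fingers on it (over 3 N), buffer pushed in 5 to 12.5 mm, which is a steady push of 6 to 15 N (contact force 5 to 16 N) (value of joint buffer between 0.005 and 0.0125 m and contact force between pin and buffer between 5 and 16 N and contact force between the fingers and pin above 3 N and x of tongue_tip in the frame of socket_mouth above 0.027 m and angle between the x axis of pin and the x axis of holder, either way round below 0.12 rad and angle between pin's own z axis and vertical below 0.12 rad and linear speed of pin below 0.02 m/s); the arm keeps its last pose, push and grip.
It fails at once if the buffer is rammed to the end of its travel (pushed in more than 17 mm) (value of joint buffer above 0.017 m).
It fails at once if a bystander is moved more than 30 mm (distance of any of spare, dish, jar, cup, brick, calliper, pliers from where it was at the start of the episode above 0.03 m).
It also fails if it takes over 48 s, if anything falls off the work surface, if the arm or the gripper's body presses on something with over 40 N, if the wrist force passes 120 N, or if a joint passes its speed limit or range.

### The arm

A 6-joint arm with a two-finger parallel gripper is mounted at the origin on the work surface. World frame = base frame: x ahead of the robot, y to its left, z up, the work surface at z = 0. Lengths are in m, angles in degrees, forces in N, time in s.
With the tool pointing down it reaches from about 0.225 to 0.725 m from the base axis. Payload 3.1 kg.
Tool frame: the origin (TCP) lies midway between the tips of the shut fingers; the grasp point (between the pads) lies 19 mm behind it; z points along the fingers, y is the line along which they close (so a half turn about z gives the same grasp; the last joint's range is limited). The gripper opens to 85 mm and grips with 20 to 120 N. Pads are 22 mm wide; open, the fingers measure 114 mm over their backs; the gripper's body (76 mm by 85 mm) begins 54 mm behind the grasp point. The pads swing forward as they close: fully open they stand 13 mm farther back than shut.
Start: joints at [61.604, 2.75, 5.684, 92.934, 0, 82.678], TCP at [0.189, 0.49, 0.231] pointing down, gripper open.
Joint ranges: [-166.93, 166.93], [-56.73, 111.36], [-69.38, 81.34], [-121.58, 131.49], [-85.45, 84.26], [-180, 180]. Speed limits (degrees/s): [159.86, 159.86, 180, 180, 180, 180].

### API

Orientations are given as [roll, pitch, yaw] about the fixed x, y, z axes, in that order (R = Rz(yaw) Ry(pitch) Rx(roll)).
In Python, from plant import r gives the robot as it stands. The module is installed in compiled form; this text tells all that it offers.
- The arm moves only by the shell command python3 -m inch 'ROWS' [FORCE]. ROWS is a JSON list of rows, 1 to 8 of them, each of 5 numbers: the opening from 0.0 (shut) to 1.0 (fully open), then dx, dy, dz in m, then a turn about the tool's z in degrees; each row is the pose to reach, as a shift and turn from the pose commanded when the command began, along the tool's axes at that moment; what a row does not reach only later rows make up. A row lasts 1/12 s, in which the tool goes at most 0.0417 m and 7.16 degrees, less where a joint would pass 70% of its speed; a pose out of reach is approached as far as the arm can. The fingers move at their own pace and stop on an object; FORCE is the grip in N (left out, the last holds). Time passes only in rows, so rows that do not move let the fingers close. It prints the time, the measured TCP pose, the force, the opening and the grip force at its end.
- r.state(): the state, without advancing time (a new reading comes with each control period).
- r.read_camera(name): name is "side" or "top"; returns the picture (480x640x3 uint8, red, green, blue); there is no depth.
- r.camera_params(name): a dict with "fx", "fy", "cx", "cy" (pixels), "xyz" and "orientation" of the camera in the world. Camera axes: x right, y down, z forward; pixel columns grow to the right and rows downward; lengths in m; the calibration is good to about 2 mm. A picture is of the moment at which its call begins. camera_params takes no time and is no camera call.
- r.hand_in(): hands the job in; it is judged then, once.
The state is a dict: "t": time; "joint_positions": joint angles; "joint_velocities": joint speeds; "effort": joint torques, N m; "ee_pos": TCP position; "eef_rot": TCP orientation; "ft_force": force on the tool from outside, world axes, zero at the start; "torque": the same for the moment, N m; "grip_width": opening from 0.0 (shut) to 1.0 (fully open); "grasp_force": force on a finger pad.
Only numpy, scipy, OpenCV 4.12 (cv2) and the standard library are available. Lean on these libraries where they do the work, as an engineer would, in place of code of your own. Each camera call takes 0.05 s, during which the arm holds its last target. There are 200 camera calls.

## Working session

There is one attempt and no reset: what is moved stays moved. The work goes in short steps, Python scripts to look and compute and a shell command to move; the robot and the scene stay as the last step left them, time stands still between calls to the robot, and variables do not carry over. Pictures are saved under pics/ and viewed, at most 10 in all, crops included, and the job is handed in when it is done.

```bash
mkdir -p pics
cat > h.py <<'E'
import numpy as np, cv2
from plant import r
from scipy.spatial.transform import Rotation as Ro
def cam(n):
    p=r.camera_params(n); return p
def rot(o): return Ro.from_euler('xyz',o,degrees=True).as_matrix()
def ray(p,u,v):
    d=rot(p['orientation'])@np.array([(u-p['cx'])/p['fx'],(v-p['cy'])/p['fy'],1.]); return np.array(p['xyz']),d
def onz(p,u,v,z):
    o,d=ray(p,u,v); return o+d*(z-o[2])/d[2]
def tri(p1,a,p2,b):
    o1,d1=ray(p1,*a);o2,d2=ray(p2,*b)
    s=np.linalg.lstsq(np.c_[d1,-d2],o2-o1,rcond=None)[0]
    A=o1+d1*s[0];B=o2+d2*s[1]; return (A+B)/2,np.linalg.norm(A-B)
def proj(p,X):
    c=rot(p['orientation']).T@(np.array(X)-p['xyz']); return c[0]/c[2]*p['fx']+p['cx'],c[1]/c[2]*p['fy']+p['cy']
def snap(n,f):
    im=r.read_camera(n)[:,:,::-1].copy(); cv2.imwrite('pics/'+f,im); return im
E
python3 - <<'E'
from h import *
for n in('top','side'):
    print(n,r.camera_params(n)); snap(n,n+'0.png')
print(r.state())
E
```

```text
top {'fx': 545.2509265777979, 'fy': 545.2509265777979, 'cx': 316.3544136969409, 'cy': 236.69789850077134, 'xyz': array([0.36887597, 0.02083425, 1.34743029]), 'orientation': array([-1.72651913e+02, -6.32753870e-02, -9.05422439e+01])}
side {'fx': 491.3934052426053, 'fy': 491.3934052426053, 'cx': 321.44219212628735, 'cy': 231.81763552294777, 'xyz': array([ 0.3402733 , -0.92791849,  0.84020568]), 'orientation': array([-129.49846787,    1.01298489,  -13.49644111])}
{'t': 0.1, 'joint_positions': array([6.16043319e+01, 2.79075954e+00, 5.59745683e+00, 9.29351255e+01,
       1.25626683e-03, 8.26769005e+01]), 'joint_velocities': array([ 0.03397718, -0.1117869 ,  0.23861839,  0.03154295,  0.01901979,
       -0.08400282]), 'effort': array([ 2.31765451e-03, -3.39851546e+01,  3.20935714e+01,  1.58400246e-02,
       -1.63742948e-04, -1.35171396e-05]), 'ee_pos': array([0.18849569, 0.48936996, 0.23018768]), 'eef_rot': array([-1.79872779e+02, -1.76160382e-02,  1.58927410e+02]), 'ft_force': array([0.41988195, 0.1228162 , 0.00279447]), 'torque': array([-0.04170705, -0.05478046, -0.04125235]), 'grasp_force': 0.0, 'grip_width': 1.0025196668367231}
```

View pics/top0.png

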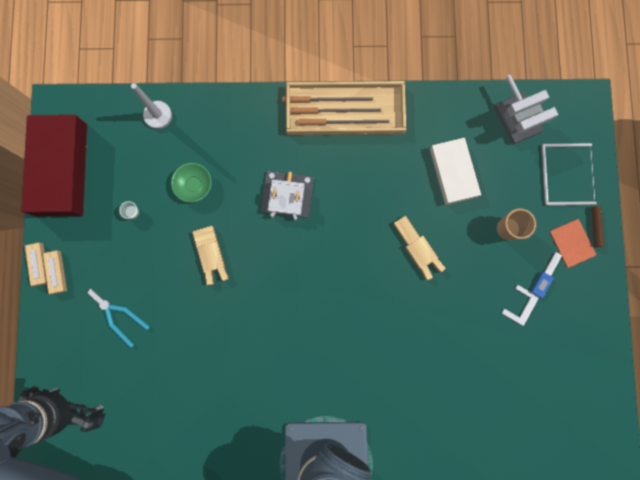

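View pics/side0.png

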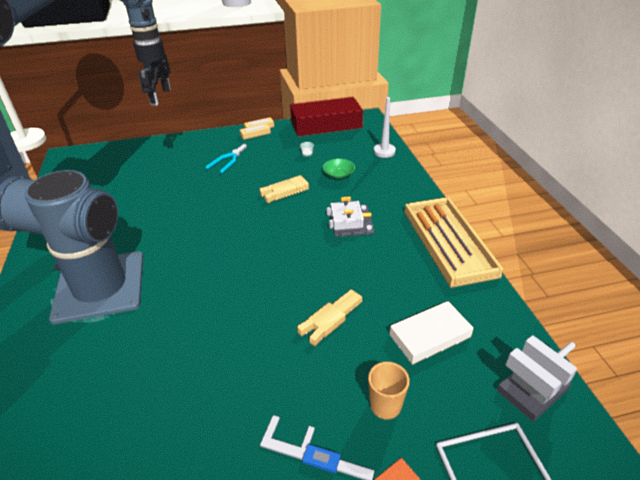

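The top view shows the new pin at about (418,247) with its tongue tip near (404,220), the holder at (288,195) and the spare at (210,255). In the side view the pin is at (330,316) and the holder at (348,218). Next I'll measure both by mask and enlarge the crops.

```bash
cat > m.py <<'E'
from h import *
T=cv2.imread('pics/top0.png');S=cv2.imread('pics/side0.png')
pt,ps=cam('top'),cam('side')
def mask(im,box,lo,hi):
    x0,y0,x1,y1=box; m=np.zeros(im.shape[:2],np.uint8)
    m[y0:y1,x0:x1]=cv2.inRange(cv2.cvtColor(im,cv2.COLOR_BGR2HSV),lo,hi)[y0:y1,x0:x1]; return m
def cont(m):
    c=max(cv2.findContours(m,0,cv2.CHAIN_APPROX_NONE)[0],key=cv2.contourArea); return c
for im,p,box in((T,pt,(380,205,455,290)),(S,ps,(285,280,375,350))):
    m=mask(im,box,(8,60,90),(30,255,255)); c=cont(m)
    print(cv2.contourArea(c),cv2.approxPolyDP(c,2.0,True)[:,0].tolist())
for im,p,box in((T,pt,(255,165,320,225)),(S,ps,(315,190,385,245))):
    m=mask(im,box,(15,120,100),(30,255,255)); 
    n,_,st,ce=cv2.connectedComponentsWithStats(m); print('brass',[(s[4],cc.round(1).tolist()) for s,cc in zip(st[1:],ce[1:])])
cr=lambda im,x,y,w,h,k:cv2.resize(im[y:y+h,x:x+w],None,fx=k,fy=k,interpolation=cv2.INTER_CUBIC)
a=np.hstack([cr(T,256,163,64,64,6),cr(S,316,186,64,64,6)])
cv2.imwrite('pics/c1.png',a)
a=np.hstack([cr(T,384,206,72,80,5),cr(S,290,278,84,80,5)])
cv2.imwrite('pics/c2.png',a)
E
python3 m.py
```

```text
1071.5 [[404, 216], [394, 224], [407, 243], [406, 248], [426, 279], [429, 279], [429, 263], [440, 271], [444, 267], [423, 236], [420, 237]]
1390.5 [[361, 296], [349, 290], [298, 325], [298, 332], [302, 335], [314, 328], [309, 341], [315, 345], [344, 320], [345, 315], [361, 301]]
brass [(np.int32(20), [289.0, 176.2]), (np.int32(6), [273.8, 194.2]), (np.int32(4), [297.0, 196.5])]
brass [(np.int32(42), [345.4, 198.7]), (np.int32(27), [348.3, 211.3]), (np.int32(31), [366.6, 214.5])]
```

View pics/c1.png

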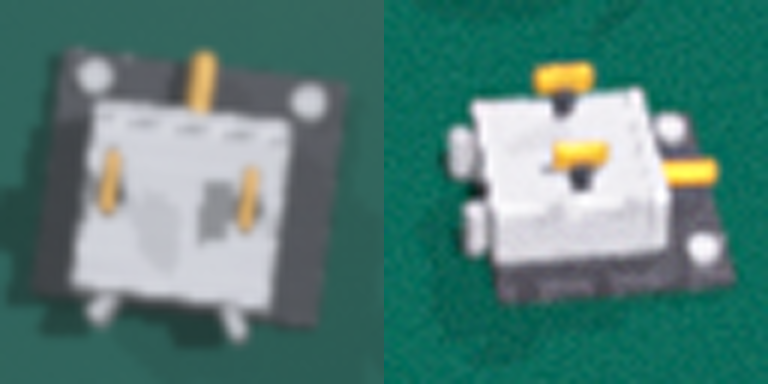

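View pics/c2.png

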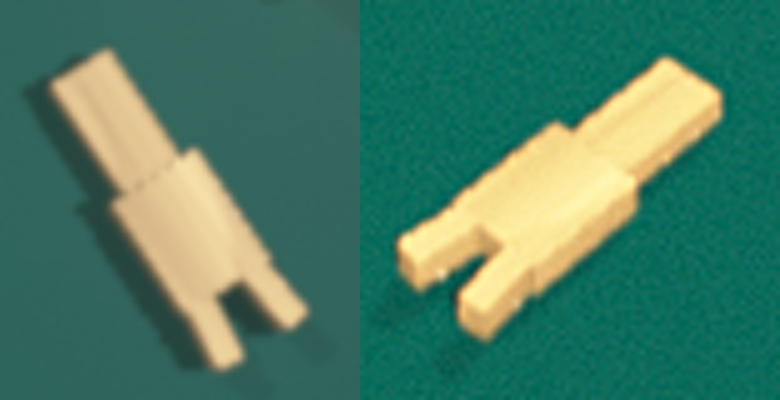

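The crops show the holder's block top with sharp corners in both views, its flares towards the robot and its stem pointing away. The pin's tip, shoulder and body corners are also clear in both. I'll triangulate those corners.

```bash
cat > m2.py <<'E'
from h import *
pt,ps=cam('top'),cam('side')
f=lambda a,k,o:((a[0]+.5)/k-.5+o[0],(a[1]+.5)/k-.5+o[1])
H=dict(FL=((74,288),(90,100)),BL=((97,102),(256,92)),BR=((292,122),(283,200)),FR=((270,307),(111,212)))
P=dict(tipL=((50,86),(305,58)),tipR=((110,48),(362,97)),shL=((110,207),(198,122)),shR=((195,150),(277,180)))
R={}
for D,k,ot,os,z in((H,6,(256,163),(316,186),.038),(P,5,(384,206),(290,278),.02)):
    for n,(a,b) in D.items():
        A,B=f(a,k,ot),f(b,k,os); X,e=tri(pt,A,ps,B); zz=.018 if 'tip' in n else z
        R[n]=onz(pt,*A,zz); print(n,X.round(4),'gap',round(e,4),'top',R[n].round(4),'side',onz(ps,*B,zz).round(4))
def ang(v):return np.degrees(np.arctan2(v[1],v[0]))
print('H sizes',[np.linalg.norm(R[a]-R[b]).round(4) for a,b in(('FL','FR'),('BL','BR'),('FL','BL'),('FR','BR'))])
print('H yaw',ang(R['BL']-R['FL']),ang(R['BR']-R['FR']),ang(R['FL']-R['FR'])-90,ang(R['BL']-R['BR'])-90)
print('mouth',(R['FL']+R['FR'])/2,'ctr',sum(R[n] for n in H)/4)
print('P',[np.linalg.norm(R[a]-R[b]).round(4) for a,b in(('tipL','tipR'),('shL','shR'))],'len',np.linalg.norm(R['tipL']+R['tipR']-R['shL']-R['shR'])/2)
print('P yaw',ang(R['tipL']+R['tipR']-R['shL']-R['shR']),ang(R['shL']-R['shR'])-90,ang(R['tipL']-R['tipR'])-90)
print('tip',(R['tipL']+R['tipR'])/2,'sh',(R['shL']+R['shR'])/2)
# subpixel edge direction: minAreaRect of pin body+tongue mask moments
T=cv2.imread('pics/top0.png');m=cv2.inRange(cv2.cvtColor(T,cv2.COLOR_BGR2HSV),(8,60,90),(30,255,255));k=np.zeros_like(m);k[205:290,380:455]=m[205:290,380:455]
v,u=np.nonzero(k);W=np.array([onz(pt,a,b,.02)[:2] for a,b in zip(u,v)]);w,V=np.linalg.eigh(np.cov(W.T));print('PCA yaw',ang(V[:,1]),W.mean(0))
E
python3 m2.py
```

```text
FL [0.6044 0.1346 0.0423] gap 0.0044 top [0.603  0.1352 0.038 ] side [0.6082 0.1405 0.038 ]
BL [0.6817 0.1256 0.0388] gap 0.0035 top [0.6801 0.1259 0.038 ] side [0.6838 0.1269 0.038 ]
BR [0.6714 0.0462 0.038 ] gap 0.0009 top [0.671  0.0462 0.038 ] side [0.6719 0.0463 0.038 ]
FR [0.5951 0.0555 0.0394] gap 0.0018 top [0.5944 0.0557 0.038 ] side [0.5964 0.0573 0.038 ]
tipL [ 0.5743 -0.1733  0.0179] gap 0.0023 top [ 0.5731 -0.1731  0.018 ] side [ 0.5754 -0.1734  0.018 ]
tipR [ 0.5926 -0.2034  0.0183] gap 0.0018 top [ 0.5918 -0.2033  0.018 ] side [ 0.5936 -0.2032  0.018 ]
shL [ 0.5151 -0.2009  0.0197] gap 0.0051 top [ 0.5126 -0.2006  0.02  ] side [ 0.5176 -0.2012  0.02  ]
shR [ 0.5414 -0.2432  0.0207] gap 0.0023 top [ 0.5403 -0.2432  0.02  ] side [ 0.5427 -0.2426  0.02  ]
H sizes [np.float64(0.08), np.float64(0.0802), np.float64(0.0777), np.float64(0.0772)]
H yaw -6.848285761890615 -7.0230776828572665 -6.142327874049727 -6.5058776604846
mouth [0.5986789  0.09541671 0.038     ] ctr [0.63710059 0.09074309 0.038     ]
P [np.float64(0.0355), np.float64(0.0509)] len 0.06537248127870166
P yaw 31.007877348295928 33.08588658696971 31.808006326807416
tip [ 0.58244379 -0.18822373  0.018     ] sh [ 0.5264395  -0.22188499  0.02      ]
PCA yaw -147.76019455166173 [ 0.51119427 -0.23081265]
```

Heights and sizes check out: block top 38–42 mm, tongue 18 mm, body 20 mm, shoulder 51 mm, tongue 65 mm. The pin origin is about (0.494,-0.243) with yaw about 31.9°. The mouth is about (0.600,0.096) with yaw about -6.6°. Now the first move.

```bash
cat > go.py <<'E'
from h import *
import sys
x,y,z,yaw=map(float,sys.argv[1:5]); s=r.state(); M=rot(s['eef_rot'])
d=M.T@(np.array([x,y,z])-s['ee_pos']); t=(s['eef_rot'][2]-yaw+180)%360-180
print('t',round(s['t'],2),'ee',s['ee_pos'].round(4),s['eef_rot'].round(2),'F',s['ft_force'].round(2),'grip',round(s['grasp_force'],1),round(s['grip_width'],3))
print('shift',d.round(4),'turn',round(t,2),'rows',np.linalg.norm(d)/.0417)
E
python3 go.py 0.498 -0.241 0.12 -148.1
```

```text
t 0.1 ee [0.1885 0.4894 0.2302] [-1.7987e+02 -2.0000e-02  1.5893e+02] F [0.42 0.12 0.  ] grip 0.0 1.003
shift [-0.5514 -0.57    0.1113] turn -52.97 rows 19.205242586895775
```

```bash
python3 -m inch '[[1,-0.028,-0.029,0,-6.6],[1,-0.056,-0.058,0,-13.2],[1,-0.084,-0.087,0,-19.8],[1,-0.112,-0.116,0,-26.4],[1,-0.140,-0.145,0,-33],[1,-0.168,-0.174,0,-39.6],[1,-0.196,-0.203,0,-46.2],[1,-0.224,-0.232,0,-53]]'; python3 go.py 0.498 -0.241 0.12 -148.1
```

```text
t: 0.77
ee_pos: [0.302, 0.2223, 0.2309]
eef_rot: [-180.0, -0.0, -152.3]
ft_force: [1.0, 1.4, 0.4]
grip_width: 1.0
grasp_force: 0.0
t 0.77 ee [0.302  0.2223 0.2309] [-1.7999e+02 -2.0000e-02 -1.5231e+02] F [0.96 1.44 0.37] grip 0.0 1.0
shift [ 0.0417 -0.5014  0.111 ] turn -4.21 rows 12.354787544014274
```

```bash
python3 -m inch '[[1,0,-0.04,0,0],[1,0,-0.08,0,0],[1,0,-0.12,0,0],[1,0,-0.16,0,0],[1,0,-0.20,0,0],[1,0,-0.24,0,0],[1,0,-0.28,0,0],[1,0,-0.32,0,0]]'; python3 -m inch '[[1,0.02,-0.02,0.02,0],[1,0.03,-0.05,0.04,0],[1,0.04,-0.08,0.06,0],[1,0.04,-0.1,0.08,0],[1,0.04,-0.12,0.08,0],[1,0.04,-0.12,0.08,0],[1,0.04,-0.12,0.08,0]]'; python3 go.py 0.498 -0.241 0.08 -148.1
```

```text
t: 1.43
ee_pos: [0.4494, -0.0621, 0.2309]
eef_rot: [180.0, -0.0, -152.6]
ft_force: [0.5, 0.4, 1.2]
grip_width: 0.997
grasp_force: 0.0
t: 2.02
ee_pos: [0.4683, -0.1853, 0.1503]
eef_rot: [179.9, -0.1, -152.7]
ft_force: [0.2, 1.4, 0.1]
grip_width: 1.0
grasp_force: 0.0
t 2.02 ee [ 0.4683 -0.1853  0.1503] [ 1.7987e+02 -7.0000e-02 -1.5270e+02] F [0.21 1.41 0.08] grip 0.0 1.0
shift [-0.001  -0.0633  0.0702] turn -4.6 rows 2.2663099790948524
```

```bash
python3 -m inch '[[1,0,-0.03,0.02,-4.6],[1,-0.001,-0.0633,0.05,-4.6],[1,-0.001,-0.0633,0.07,-4.6],[1,-0.001,-0.0633,0.07,-4.6],[1,-0.001,-0.0633,0.07,-4.6]]'; python3 go.py 0.498 -0.241 0.000 -148.1; python3 -c "
from h import *
T=snap('top','t1.png');S=snap('side','s1.png')
cr=lambda im,x,y,w,h,k:cv2.resize(im[y:y+h,x:x+w],None,fx=k,fy=k,interpolation=cv2.INTER_CUBIC)
cv2.imwrite('pics/c3.png',np.hstack([cr(T,370,200,100,100,4),cr(S,280,250,100,100,4)]))"
```

```text
t: 2.43
ee_pos: [0.4975, -0.2389, 0.0805]
eef_rot: [179.8, -0.1, -148.0]
ft_force: [-0.5, 0.6, -0.1]
grip_width: 0.998
grasp_force: 0.0
t 2.43 ee [ 0.4975 -0.2389  0.0805] [ 1.7976e+02 -8.0000e-02 -1.4796e+02] F [-0.46  0.63 -0.1 ] grip 0.0 0.998
shift [ 0.0006 -0.0023  0.0805] turn 0.14 rows 1.930419623032993
```

View pics/c3.png

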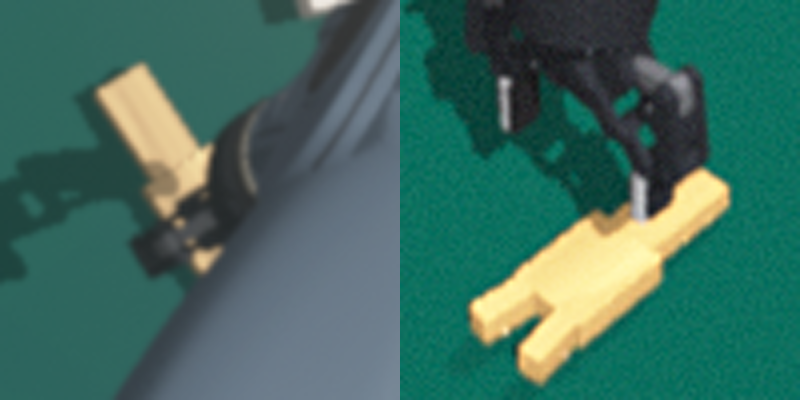

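The crop shows the open fingers straddling the pin at the aimed yaw: top crop fingertip at about (185,235), side crop pads at (505,105) and (640,195). I'll lower and close.

```bash
python3 -m inch '[[1,0,-0.002,0.035,0],[1,0,-0.002,0.065,0],[1,0,-0.002,0.079,0],[1,0,-0.002,0.079,0],[1,0,-0.002,0.079,0]]' 40; python3 -m inch '[[0,0,0,0,0],[0,0,0,0,0],[0,0,0,0,0],[0,0,0,0,0],[0,0,0,0,0],[0,0,0,0,0],[0,0,0,0,0],[0,0,0,0,0]]' 40; python3 go.py 0.498 -0.241 0.0 -148.1
```

```text
t: 2.95
ee_pos: [0.5004, -0.242, 0.0039]
eef_rot: [-179.9, 0.0, -148.0]
ft_force: [-0.0, -0.2, 1.0]
grip_width: 0.999
grasp_force: 0.0
t: 3.62
ee_pos: [0.5017, -0.2435, 0.0051]
eef_rot: [-179.8, 0.1, -148.0]
ft_force: [-0.2, 0.3, 6.8]
grip_width: 0.575
grasp_force: 43.5
t 3.62 ee [ 0.5017 -0.2435  0.0051] [-1.7978e+02  1.3000e-01 -1.4801e+02] F [-0.19  0.3   6.76] grip 43.5 0.575
shift [0.0018 0.0041 0.005 ] turn 0.09 rows 0.16170785947416597
```

```bash
python3 -m inch '[[0,0,0,-0.01,0],[0,0,0,-0.03,0],[0,0,0,-0.045,0],[0,0,0,-0.045,0],[0,0,0,-0.045,0]]' 60; python3 go.py 0.467 0.111 0.05 173.4
```

```text
t: 4.03
ee_pos: [0.5009, -0.2432, 0.0487]
eef_rot: [-179.8, 0.1, -148.0]
ft_force: [0.2, 0.9, -1.6]
grip_width: 0.565
grasp_force: 64.3
t 4.03 ee [ 0.5009 -0.2432  0.0487] [-1.7985e+02  7.0000e-02 -1.4802e+02] F [ 0.24  0.92 -1.6 ] grip 64.3 0.565
shift [-0.1589  0.3184 -0.0019] turn 38.58 rows 8.53339967057653
```

```bash
python3 -m inch '[[0,-0.015,0.035,0,5],[0,-0.03,0.07,0,10],[0,-0.045,0.105,0,15],[0,-0.06,0.14,0,20],[0,-0.075,0.175,0,25],[0,-0.09,0.21,0,30],[0,-0.105,0.245,0,35],[0,-0.12,0.275,0,38.5]]'; python3 -m inch '[[0,0,0,0,0],[0,0,0,0,0],[0,0,0,0,0]]';  python3 go.py 0.467 0.111 0.035 173.4
```

```text
t: 4.7
ee_pos: [0.4536, 0.0564, 0.0457]
eef_rot: [180.0, -0.2, 173.3]
ft_force: [0.4, 0.6, -0.4]
grip_width: 0.566
grasp_force: 64.3
t: 4.95
ee_pos: [0.4552, 0.0541, 0.0463]
eef_rot: [-180.0, -0.1, 173.6]
ft_force: [-0.7, -0.0, -1.9]
grip_width: 0.565
grasp_force: 64.3
t 4.95 ee [0.4552 0.0541 0.0463] [-1.7995e+02 -1.0000e-01  1.7356e+02] F [-0.72 -0.04 -1.94] grip 64.3 0.565
shift [-0.0053  0.0578  0.0113] turn 0.16 rows 1.4185310970958134
```

```bash
python3 -m inch '[[0,0,0.03,0.01,0],[0,0,0.058,0.02,0],[0,0,0.058,0.03,0],[0,0,0.058,0.032,0],[0,0,0.058,0.032,0],[0,0,0.058,0.032,0]]'; python3 go.py 0.467 0.111 0.014 173.4; python3 -c "
from h import *
T=snap('top','t2.png');S=snap('side','s2.png')
cr=lambda im,x,y,w,h,k:cv2.resize(im[y:y+h,x:x+w],None,fx=k,fy=k,interpolation=cv2.INTER_CUBIC)
cv2.imwrite('pics/c4.png',np.hstack([cr(T,250,160,80,110,5),cr(S,250,180,80,110,5)]))"
```

```text
t: 5.45
ee_pos: [0.4625, 0.1104, 0.0151]
eef_rot: [-180.0, -0.0, 173.4]
ft_force: [-0.4, 0.2, -0.9]
grip_width: 0.565
grasp_force: 64.2
t 5.45 ee [0.4625 0.1104 0.0151] [-1.7995e+02 -5.0000e-02  1.7337e+02] F [-0.39  0.16 -0.89] grip 64.2 0.565
shift [-0.0044  0.0011  0.0011] turn -0.03 rows 0.11233320157223153
```

View pics/c4.png

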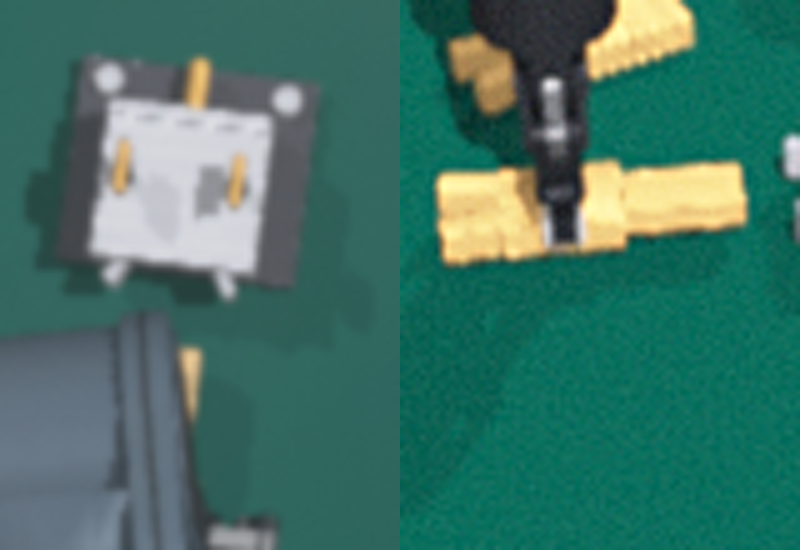

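The top crop shows the tongue's right edge, with its tip corner at (202,348), short of the mouth whose flares are at (112,283) and (230,297). In the side crop the pin is level in the fingers, with tip corners at (340,163), (346,190) and (346,222). I'll check lateral and height offsets from these.

Run:
```python
from h import *
pt,ps=cam('top'),cam('side'); f=lambda a,k,o:((a[0]+.5)/k-.5+o[0],(a[1]+.5)/k-.5+o[1])
g=lambda a:f(a,5,(250,160)); s=lambda a:f(a,5,(250,180))
X,e=tri(pt,g((202,348)),ps,s((346,190))); print('tipR tri',X.round(4),e, 'top@.028',onz(pt,*g((202,348)),.028).round(4),'side',onz(ps,*s((346,190)),.028).round(4),'exp',(.5583,.0822,.028))
ee=r.state()['ee_pos'];d=np.array([np.cos(np.radians(-6.6)),np.sin(np.radians(-6.6)),0]);n=np.array([-d[1],d[0],0])
t=ee+.0985*d
for q in(17,-17):
  for z in(.028,.012): P=np.r_[(t+n*q/1000)[:2],z]; print('exp',q,z,[round(v,1) for v in (*[(a-o)*5+2 for a,o in zip(proj(pt,P),(250,160))],*[(a-o)*5+2 for a,o in zip(proj(ps,P),(250,180))])])
C=[onz(pt,*g(a),.038) for a in((88,262),(107,98),(273,119),(254,273))]
F=[onz(pt,*g(a),.03) for a in((112,283),(230,297))]
print('corners',np.round(C,4).tolist(),'lat', [(c-ee)[:2]@n[:2] for c in C],'fwd',[(c-ee)[:2]@d[:2] for c in C])
print('flare lat',[(c-ee)[:2]@n[:2] for c in F],'tipR lat',(onz(pt,*g((202,348)),.028)-ee)[:2]@n[:2])
R=[onz(pt,*g(a),.028) for a in((202,350),(191,418))];v=R[0]-R[1];print('edge yaw',np.degrees(np.arctan2(v[1],v[0])))
v=C[1]-C[0];w=C[2]-C[3];q=C[0]-C[3];u=C[1]-C[2];print('yaw',*[np.degrees(np.arctan2(k[1],k[0])) for k in(v,w)],*[np.degrees(np.arctan2(k[1],k[0]))-90 for k in(q,u)])
```

```text
tipR tri [0.5587 0.0813 0.038 ] 0.004023742282801119 top@.028 [0.5581 0.082  0.028 ] side [0.5635 0.0941 0.028 ] exp (0.5583, 0.0822, 0.028)
exp 17 0.028 [np.float64(131.7), np.float64(338.6), np.float64(335.8), np.float64(165.9)]
exp 17 0.012 [np.float64(134.1), np.float64(343.3), np.float64(336.5), np.float64(189.1)]
exp -17 0.028 [np.float64(200.8), np.float64(345.9), np.float64(343.0), np.float64(204.0)]
exp -17 0.012 [np.float64(202.4), np.float64(350.5), np.float64(343.7), np.float64(227.4)]
corners [[0.5995, 0.1369, 0.038], [0.681, 0.1278, 0.038], [0.6698, 0.0463, 0.038], [0.5933, 0.0561, 0.038]] lat [np.float64(0.041635290295159874), np.float64(0.04191418832401765), np.float64(-0.04025869700420364), np.float64(-0.03935724017710892)] fwd [np.float64(0.13234459146103275), np.float64(0.21442824096307622), np.float64(0.21258318241043184), np.float64(0.13549355895732637)]
flare lat [np.float64(0.029599215122623177), np.float64(-0.02860979632279844)] tipR lat -0.017677421688094674
edge yaw -9.295512078334523
yaw -6.405325194815096 -7.269964585117891 -4.373477161762622 -7.8862674540403646
```

The tip is where the tool model puts it, and the pin is about 1.2 mm right of the slot axis and 1–2 mm high. I'll correct that and go in part way.

```bash
python3 -m inch '[[0,0,0.0012,0.0015,0],[0,-0.01,0.0012,0.0015,0],[0,-0.02,0.0012,0.0015,0],[0,-0.026,0.0012,0.0015,0],[0,-0.032,0.0012,0.0015,0],[0,-0.038,0.0012,0.0015,0]]'; python3 -m inch '[[0,-0.004,0,0,0],[0,-0.008,0,0,0],[0,-0.012,0,0,0],[0,-0.016,0,0,0],[0,-0.016,0,0,0]]'; python3 -m inch '[[0,0,0,0,0],[0,0,0,0,0]]'; python3 go.py 0.5988 0.0967 0.0135 173.4
```

```text
t: 6.05
ee_pos: [0.5015, 0.1087, 0.014]
eef_rot: [180.0, 0.0, 173.5]
ft_force: [-0.0, -0.1, -1.1]
grip_width: 0.564
grasp_force: 64.3
t: 6.47
ee_pos: [0.5172, 0.1069, 0.014]
eef_rot: [180.0, 0.0, 173.5]
ft_force: [-1.4, 0.4, -0.7]
grip_width: 0.568
grasp_force: 64.3
t: 6.63
ee_pos: [0.5161, 0.107, 0.0138]
eef_rot: [-180.0, -0.0, 173.5]
ft_force: [0.2, -0.3, -1.7]
grip_width: 0.568
grasp_force: 64.3
t 6.63 ee [0.5161 0.107  0.0138] [-1.8000e+02 -3.0000e-02  1.7349e+02] F [ 0.16 -0.34 -1.65] grip 64.3 0.568
shift [-0.0833 -0.0009  0.0003] turn 0.09 rows 1.9980927677629192
```

The tongue is about 18 mm inside with no contact force. I'll shift 1.5 mm right, as settling overshot, and creep forward.

```bash
python3 -m inch '[[0,0,-0.0015,0,0],[0,-0.002,-0.0015,0,0],[0,-0.004,-0.0015,0,0],[0,-0.006,-0.0015,0,0],[0,-0.006,-0.0015,0,0]]'; python3 -m inch '[[0,-0.002,0,0,0],[0,-0.004,0,0,0],[0,-0.004,0,0,0],[0,-0.004,0,0,0]]'; python3 go.py 0.5988 0.0967 0.0135 173.4
```

```text
t: 7.05
ee_pos: [0.5228, 0.1048, 0.014]
eef_rot: [180.0, 0.0, 173.5]
ft_force: [0.3, 0.5, -1.5]
grip_width: 0.563
grasp_force: 64.3
t: 7.38
ee_pos: [0.5263, 0.1043, 0.0139]
eef_rot: [180.0, 0.0, 173.5]
ft_force: [-0.3, 0.2, -1.3]
grip_width: 0.565
grasp_force: 64.3
t 7.38 ee [0.5263 0.1043 0.0139] [1.8000e+02 1.0000e-02 1.7348e+02] F [-0.27  0.22 -1.33] grip 64.3 0.565
shift [-0.0729  0.0006  0.0004] turn 0.08 rows 1.7475072973480439
```

```bash
for i in 1 2; do python3 -m inch '[[0,-0.002,0,0,0],[0,-0.004,0,0,0],[0,-0.004,0,0,0],[0,-0.004,0,0,0]]' | sed -n 2,4p; done
```

```text
ee_pos: [0.5303, 0.1039, 0.0139]
eef_rot: [-180.0, 0.0, 173.5]
ft_force: [0.7, -0.8, -1.2]
ee_pos: [0.5341, 0.1035, 0.0138]
eef_rot: [180.0, -0.0, 173.5]
ft_force: [-0.3, -0.9, -1.0]
```

```bash
python3 -m inch '[[0,-0.002,0,0,0],[0,-0.004,0,0,0],[0,-0.004,0,0,0],[0,-0.004,0,0,0]]' | sed -n 2,4p;python3 -m inch '[[0,-0.001,0,0,0],[0,-0.002,0,0,0],[0,-0.002,0,0,0],[0,-0.002,0,0,0]]' | sed -n 2,4p; python3 go.py 0.5988 0.0967 0.0135 173.4
```

```text
ee_pos: [0.537, 0.1031, 0.0135]
eef_rot: [-180.0, -0.1, 173.5]
ft_force: [-2.7, 1.1, 1.0]
ee_pos: [0.5387, 0.1029, 0.0134]
eef_rot: [-180.0, -0.2, 173.5]
ft_force: [-6.1, 0.4, -0.2]
t 8.72 ee [0.5387 0.1029 0.0134] [-1.7999e+02 -1.7000e-01  1.7349e+02] F [-6.05  0.44 -0.23] grip 64.4 0.565
shift [-0.0604  0.0007 -0.0003] turn 0.09 rows 1.44909666215418
```

```bash
python3 -m inch '[[0,-0.001,0,0,0],[0,-0.002,0,0,0],[0,-0.002,0,0,0],[0,-0.002,0,0,0]]' | sed -n 2,4p; python3 -m inch '[[0,0,0,0,0],[0,0,0,0,0],[0,0,0,0,0]]' | sed -n 2,4p
```

```text
ee_pos: [0.5399, 0.1027, 0.0132]
eef_rot: [-180.0, -0.3, 173.5]
ft_force: [-6.9, 0.7, 1.4]
ee_pos: [0.5399, 0.1027, 0.0132]
eef_rot: [-180.0, -0.3, 173.5]
ft_force: [-7.0, 1.2, 1.5]
```

```bash
python3 -m inch '[[0,-0.001,0,0,0],[0,-0.002,0,0,0],[0,-0.003,0,0,0],[0,-0.0035,0,0,0],[0,-0.0035,0,0,0]]' | sed -n 2,4p; python3 -m inch '[[0,0,0,0,0],[0,0,0,0,0],[0,0,0,0,0],[0,0,0,0,0],[0,0,0,0,0],[0,0,0,0,0]]' | sed -n 2,6p; python3 -c "
from h import *
T=snap('top','t3.png');S=snap('side','s3.png')
cr=lambda im,x,y,w,h,k:cv2.resize(im[y:y+h,x:x+w],None,fx=k,fy=k,interpolation=cv2.INTER_CUBIC)
cv2.imwrite('pics/c5.png',np.hstack([cr(T,250,155,64,100,6),cr(S,270,170,64+4,100,6)]))
S0=cv2.imread('pics/side0.png');T0=cv2.imread('pics/top0.png')
for im,b in((S0,(355,205,395,225)),(S,(355,205,395,225)),(T0,(280,160,300,184)),(T,(280,160,300,184))):
    x0,y0,x1,y1=b;m=cv2.inRange(cv2.cvtColor(im,cv2.COLOR_BGR2HSV)[y0:y1,x0:x1],(10,120,90),(32,255,255));v,u=np.nonzero(m);print(len(u),u.mean()+x0,v.mean()+y0,u.max()+x0,v.min()+y0)
"
```

```text
ee_pos: [0.5421, 0.1024, 0.0129]
eef_rot: [-180.0, -0.4, 173.5]
ft_force: [-10.6, 0.5, 2.2]
ee_pos: [0.542, 0.1025, 0.0129]
eef_rot: [-180.0, -0.4, 173.5]
ft_force: [-9.7, 0.5, 3.3]
grip_width: 0.567
grasp_force: 64.7
31 366.61290322580646 214.4516129032258 370 213
46 368.2826086956522 214.2173913043478 373 212
20 289.05 176.15 290 173
18 290.0 172.66666666666666 291 170
```

View pics/c5.png

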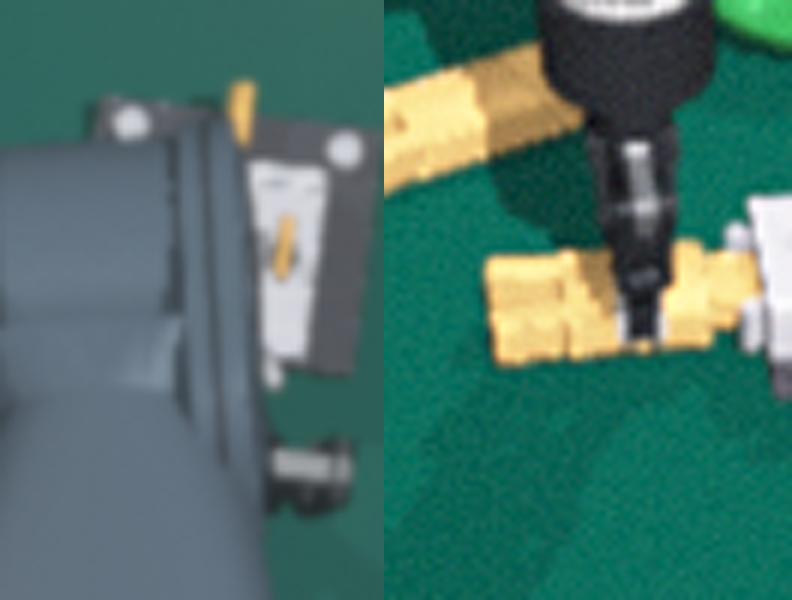

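The stem has moved about 3 px (7–8 mm) back in the top view. The side crop shows the pin level with its tongue in the socket, and the push is about 9.7 N. That matches about 8 mm on the spring, so I'll hand in.

```bash
python3 -m inch '[[0,0,0,0,0],[0,0,0,0,0],[0,0,0,0,0],[0,0,0,0,0]]' | sed -n 1,6p; python3 -c "
from plant import r
print(r.hand_in())"
```

```text
t: 10.65
ee_pos: [0.542, 0.1025, 0.0129]
eef_rot: [-180.0, -0.4, 173.5]
ft_force: [-9.7, 1.6, 2.9]
grip_width: 0.563
grasp_force: 64.7
the job is handed in; nothing more can be done
None
```

I handed the job in at about 10.7 s with the pin's tongue in the socket, still gripped at about 65 N and pushing the buffer with a steady 9.7 N or so (roughly 8 mm of travel); no verdict was returned.

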